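# Load the indexing carousel and lock it at the green station

### The arm

A 6-joint arm with a two-finger parallel gripper is mounted at the origin on a cart in front of the work surface, level with it; the furniture and walls round the work are solid. World frame = base frame: x ahead of the robot, y to its left, z up, the work surface at z = 0. Lengths are in m, angles in rad, forces in N, time in s.
With the tool pointing down it reaches from about 0.35 to 0.8 m from the base axis. Payload 7.3 kg.
Tool frame: the origin (TCP) lies between the finger pads; the fingertips stand 25 mm ahead of it and the grasp point (between the pads) lies 6 mm ahead of it (r.tip_extent is the distance from the TCP to the fingertips, in m); z points along the fingers, y is the direction in which the jaws open and shut (so a half turn about z gives the same grasp; the last joint's range is limited). The gripper opens to 85 mm and grips with 20 to 120 N. Pads are 22 mm wide; open, the fingers measure 114 mm over their backs; the gripper's body (76 mm by 85 mm) begins 54 mm behind the grasp point. The pads swing forward as they close: fully open they stand 13 mm farther back than shut.
Start: joints at [1.018, 0.342, 1.524, -0, 1.275, -0.146], TCP at [0.208, 0.482, 0.256] pointing down, gripper open.
Joint ranges: [-2.53, 2.53], [-0.77, 2.02], [0.04, 2.7], [-1, 4.14], [0.28, 2.66], [-3.11, 3.11]. Speed limits (rad/s): [2.57, 2.57, 3.14, 3.14, 3.14, 3.14].

### API

Orientations are given as a unit quaternion [x, y, z, w].
In Python, from workcell import r, command_gripper, optics gives the robot as it stands. The module is installed in compiled form; this text tells all that it offers. Calls block until the motion is done:
- r.reach(position, orientation): joint-space move of the TCP to a pose.
- r.move_straight(position, orientation=None, speed=0.15, max_force=None): straight line of the TCP; orientation=None keeps the orientation; speed is the mean speed in m/s. With max_force (N) it stops when the force on the tool has changed by that much, and returns True; else False.
- r.movej(angles): joint-space move.
- command_gripper(opening, force=None): finger opening in m; force is the grip in N (None keeps the last); returns when the fingers have stopped.
- r.hold(seconds).
- r.solve_ik(position, orientation): joint angles nearest the present ones, or None.
- r.read_state(): the state.
- optics.get_image(name): name is "scene" or "top"; returns (picture, depth): 400x640x3 uint8, red, green, blue; 400x640 float32, m along the optical axis (not along the pixel's ray), 0 where there is no reading.
- optics.camera_model(name): a dict with "K" (3x3 intrinsics, pixels), "R" (3x3) and "t" (3): a world point X has camera coordinates R X + t. Camera axes: x right, y down, z forward; pixel columns grow to the right and rows downward; lengths in m; the calibration is good to about 2 mm. A picture is of the moment at which its call begins. camera_model takes no time and is no camera call.
A pose or a line that the arm cannot do raises r.PlanningError and nothing moves.
- r.finish_job(): hands the job in, once; it reports no verdict.
The state is a dict: "time_s": time; "joint_positions": joint angles; "dq": joint speeds; "tau": joint torques, N m; "eef_pos": TCP position; "eef_rot": TCP orientation; "contact_force": force on the tool from outside, world axes, zero at the start; "torque": the same for the moment, N m; "grip_width": finger opening in m.
Only numpy, scipy, OpenCV 4.12 (cv2) and the standard library are available. Lean on these libraries where they do the work, as an engineer would, in place of code of your own. Each camera call takes 0.05 s, during which the arm holds its last target.

### The job

Put the yellow parts bin squarely down in the pocket of the blue indexing head and swing the steel retaining arm by its red knob all the way over the bin. Then pull up the sprung black index knob, turn the head with it until the knob is at the hole beside the green marker, and let the plunger drop fully home there. Leave the bin held in its pocket, and do not disturb the stapler, the masking tape or the rubber stamp.

Things in the scene. Friction and masses are not known exactly. Their poses are not given: they have to be found in the camera images.
- index_plate: Fixed round aluminium index plate on the bench, 272 mm across, 30 mm high; origin at the centre of its underside, z up. Its vertical centre line is the axis of the turning head. Six index holes (14 mm wide) lie in its top on a circle of 95 mm radius, every 60 deg, the first on the plate's own +x axis; at the start the plunger sits in that first hole.
- head (a joint): Turn of the blue head about the vertical axis, rad, counter-clockwise from above positive, 0 with the plunger in the plate's first hole; limits -2.6 and 2.6, light friction (about 0.06 N m). The head carries the pocket on one side of the axis and the plunger on the other, and cannot turn while the pin is in a hole.
- head_axis (a point): Point on the turning axis of the head, 46 mm above the bench (top of the head's plate). Its x axis points from the axis to the plunger; the pocket lies on -x. Turns with the head.
- pocket (a point): Centre of the bin's pocket on the head, 17 mm above the pocket's floor (the bin's centre when seated); the floor is 46 mm above the bench. 75 mm from the head's axis on its -x side. Four L-shaped steel corners 12 mm high leave 62 mm (along the point's x) by 94 mm (along its y) for the bin; between the corners the long sides are open over 66 mm for fingers. Axes as the head's.
- bin_center (a point): Centre, half-way up, of the loose open parts bin of yellowish card with white fixings: 56 mm (its x) by 88 mm (its y) by 34 mm high (the wall on its -x side is only 24 mm high), 0.1 to 0.2 kg. It starts flat on the bench to the left of the carousel (y > 0); it and the stapler may have changed places. Grip it across the 56 mm; either way round fits the pocket.
- retainer (a joint): Angle of the steel retaining arm about its upright post, rad: about 0 to 0.3 open at the start, 1.571 fully over the bin (stop). Turns clockwise from above as it closes; light friction (0.03 N m), stays where it is left. The bar's underside is 83 mm above the bench, 3 mm over a seated bin.
- retainer_post (a point): Axis of the retaining arm's post on the head, 64 mm from the pocket's centre along the head's +y, at the height of the bar's top (91 mm above the bench).
- retainer_knob (a point): Middle of the upright red knob near the free end of the retaining arm: 16 mm across, from 91 to 127 mm above the bench (this point at 109 mm), 75 mm from the post's axis. Open, at joint value 0, it lies from the post along the head's +x; closed, along the head's -y over the bin.
- plunger (a joint): Lift of the sprung index plunger, m: 0 fully home in a hole, about 0.010 when its tip rests on the plate between holes, 0.017 at the top stop. The 10 mm pin reaches 10 mm into the 14 mm hole; its spring pulls down with 4 N at home, rising to 8 N at the top.
- knob_grip (a point): Middle of the black round index knob on top of the plunger, 95 mm from the head's axis: 28 mm across, 32 mm high, this point 84 mm above the bench when home and rising with the plunger. It spins freely on its stem, so the hand need not turn with the head. Below it is a brass sleeve 21 mm across up to 65 mm above the bench.
- marker_green: Green marker disc, 18 mm across, 5 mm high, fixed on the rim of the index plate 122 mm from its centre, straight outside one of the holes (27 mm farther out); that hole is the wanted one, 60 or 120 deg either way from the start. Yellow, white and red discs mark other holes. Origin at the centre of its underside.
- stapler: Dark blue stapler, 34 x 136 x 43 mm, loose on the bench to the left of the carousel, next to the bin; origin at the centre of its underside. To be left alone.
- tape_masking: Roll of masking tape lying flat, 100 mm across, 25 mm high, loose; origin at the centre of its underside. To be left alone.
- rubber_stamp: Rubber stamp with a wooden knob, 36 x 58 x 71 mm, standing, loose; origin at the centre of its underside. To be left alone.
- bin: The same parts bin; origin at the centre of its underside, axes as bin_center.

How it is judged:
On the way, in this order (a step that is already met when the one before it is completed fails the run):
1. the bin sits in the pocket (horizontal distance between bin_center and pocket below 0.009 m and distance between bin_center and pocket below 0.012 m and angle between bin_center's own z axis and vertical below 0.08 rad), for 0.2 s.
2. the retaining arm is swung over the seated bin (all of step 1 and value of joint retainer above 1.4 rad), for 0.2 s.
3. the plunger is lifted clear of its hole (value of joint plunger above 0.0105 m and value of joint retainer above 1.4 rad), for 0.1 s.
4. the plunger is home in the hole beside the green marker (value of joint plunger below 0.003 m and horizontal distance between knob_grip and marker_green below 0.035 m), for 0.3 s.
At the end, for the whole second after the job is handed in: The plunger is down within 3 mm of fully home in the hole beside the green marker (knob axis within 35 mm of the marker), the bin sits flat and at rest in the pocket (centre within 9 mm sideways, tilt below 0.08 rad), and the retaining arm is over it (joint above 1.4 rad) (all of step 2 and all of step 4 and linear speed of bin below 0.02 m/s); the robot touches nothing.
It fails at once if the stapler is shifted by more than 30 mm (distance of stapler from where it was at the start of the episode above 0.03 m).
It fails at once if the masking tape is shifted by more than 30 mm (distance of tape_masking from where it was at the start of the episode above 0.03 m).
It fails at once if the rubber stamp is shifted by more than 30 mm (distance of rubber_stamp from where it was at the start of the episode above 0.03 m).
It also fails if it takes over 61 s, if anything falls off the work surface, if the arm or the gripper's body presses on something with over 40 N, if the wrist force passes 120 N, or if a joint passes its speed limit or range.

## Working session

There is one attempt and no reset: what is moved stays moved. The work goes in short steps, each a Python script; the robot and the scene stay as the last script left them, time stands still between calls to the robot, and variables do not carry over. Pictures are saved under pics/ and viewed, and the job is handed in when it is done.

```bash
mkdir -p pics; ls
python3 - <<'E'
from workcell import r, command_gripper, optics
import cv2,numpy as np
for n in("scene","top"):
    im,d=optics.get_image(n); cv2.imwrite(f"pics/{n}0.png",im[:,:,::-1]); np.savez(f"pics/{n}0.npz",im=im,d=d)
    m=optics.camera_model(n); print(n,m["K"],m["R"],m["t"])
print(r.read_state(), r.tip_extent)
E
```

```text
pics
scene [[498.16894025   0.         318.65525612]
 [  0.         498.16894025 199.40819787]
 [  0.           0.           1.        ]] [[ 0.89040278 -0.45484658  0.01724762]
 [-0.29987893 -0.61470324 -0.729529  ]
 [ 0.34242594  0.64440245 -0.68373237]] [-0.47990053  0.23685018  0.91544687]
top [[479.56717503   0.         314.57614852]
 [  0.         479.56717503 206.11128659]
 [  0.           0.           1.        ]] [[ 0.02650638 -0.99954723 -0.01423922]
 [-0.98723988 -0.0239373  -0.15743071]
 [ 0.15701859  0.01823044 -0.98742737]] [0.03721849 0.5586292  1.15907759]
{'time_s': 0.1, 'joint_positions': array([ 1.01803348e+00,  3.42679267e-01,  1.52493431e+00,  2.52951298e-06,
        1.27544052e+00, -1.46001190e-01]), 'dq': array([-0.00071565, -0.00134162, -0.00211831,  0.00040674,  0.00170354,
        0.00015624]), 'tau': array([ 1.02161681e-03, -4.34445620e+01, -2.46491629e+01, -3.56592409e-04,
        4.60720039e-03, -1.04229269e-05]), 'eef_pos': array([0.20750902, 0.4818806 , 0.25567737]), 'eef_rot': array([ 2.01981932e-01,  9.79388975e-01, -6.86157630e-04, -2.51274168e-04]), 'contact_force': array([-0.1482762 , -0.54271678, -0.49112623]), 'torque': array([ 0.01331988, -0.04176485, -0.02371576]), 'grip_width': 0.08524791797823635} 0.025
```

View pics/scene0.png

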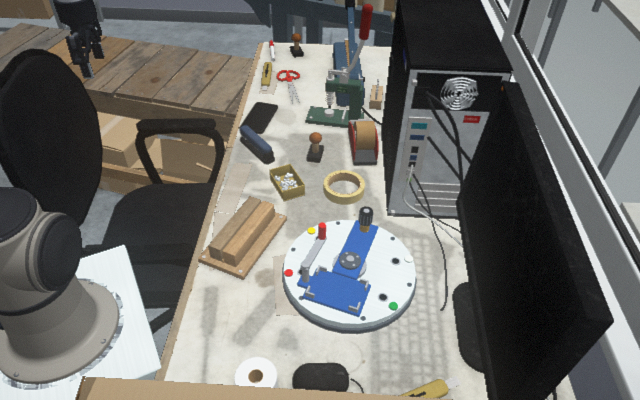

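View pics/top0.png

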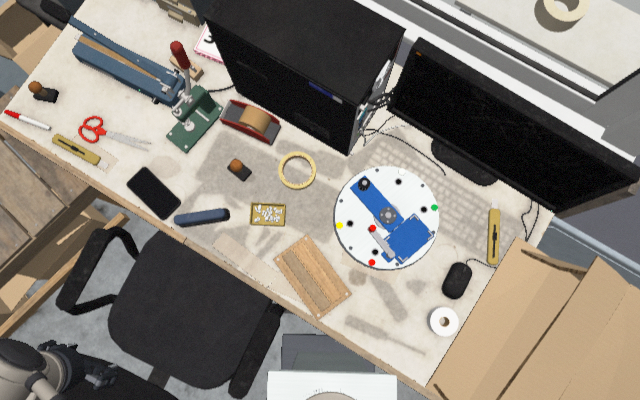

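```bash
cat > h.py <<'E'
import numpy as np,cv2
from workcell import r, command_gripper, optics
from scipy.spatial.transform import Rotation as Ro
def w(n,px,z):
    m=optics.camera_model(n);px=np.atleast_2d(np.asarray(px,float))
    c=np.c_[px,np.ones(len(px))]@np.linalg.inv(m["K"]).T@m["R"]
    o=-m["R"].T@m["t"]
    return o+c*((z-o[2])/c[:,2])[:,None]
def cloud(n,d):
    m=optics.camera_model(n);v,u=np.mgrid[:d.shape[0],:d.shape[1]]
    c=np.stack([u,v,np.ones_like(u)],-1)@np.linalg.inv(m["K"]).T*d[...,None]
    P=(c-m["t"])@m["R"];P[d==0]=np.nan;return P
def tri(a,b):
    A=[];B=[]
    for n,p in(("scene",a),("top",b)):
        m=optics.camera_model(n);Pm=m["K"]@np.c_[m["R"],m["t"]]
        for i in(0,1):
            q=p[i]*Pm[2]-Pm[i];A.append(q[:3]);B.append(-q[3])
    return np.linalg.lstsq(np.array(A),np.array(B),rcond=None)[0]
def q(yaw): # tool down, jaw (tool y) direction at angle yaw in world xy
    y=np.array([np.cos(yaw),np.sin(yaw),0]);z=np.array([0,0,-1.]);x=np.cross(y,z)
    return Ro.from_matrix(np.c_[x,y,z]).as_quat()
def blobs(n,im,lo,hi,amin=15):
    hsv=cv2.cvtColor(im,cv2.COLOR_RGB2HSV);mk=cv2.inRange(hsv,lo,hi)
    k,l,s,c=cv2.connectedComponentsWithStats(mk)
    return [(c[i].round(1),s[i].tolist()) for i in range(1,k) if s[i,4]>=amin]
E
python3 - <<'E'
from h import *
for n in("scene","top"):
    f=np.load(f"pics/{n}0.npz");im,d=f["im"],f["d"];P=cloud(n,d)
    for nm,lo,hi in(("green",(40,150,60),(75,255,255)),("red",(0,190,120),(6,255,255)),("yel",(22,190,120),(32,255,255)),("blue",(105,150,90),(118,255,255))):
        for c,s in blobs(n,im,lo,hi):
            print(n,nm,c,s,P[int(c[1]),int(c[0])].round(3))
    # plate top
    mk=(abs(P[...,2]-.030)<.008)&(np.hypot(P[...,0]-.55,P[...,1]+.12)<.3)
    print(n,P[mk].mean(0),mk.sum())
    x0,y0=(250,110) if n=="scene" else (130,120)
    x1,y1=(450,350) if n=="scene" else (460,300)
    cr=im[y0:y1,x0:x1]; f=min(800/cr.shape[1],600/cr.shape[0]);cv2.imwrite(f"pics/{n}c.png",cv2.resize(cr,None,fx=f,fy=f,interpolation=cv2.INTER_CUBIC)[:,:,::-1]);print(f)
E
```

```text
scene green [393.1 305.4] [390, 303, 7, 6, 37] [ 0.566 -0.25   0.034]
scene yel [310.9 230.1] [308, 228, 7, 5, 26] [ 0.511 -0.013  0.037]
scene blue [356.6 247.8] [333, 221, 45, 58, 853] [ 0.569 -0.105  0.047]
scene blue [336.6 290.3] [298, 271, 72, 45, 1603] [ 0.482 -0.182  0.048]
scene [ 0.52595839 -0.14783902  0.02962923] 9385
2.5
top green [434.1 206.8] [432, 205, 6, 5, 24] [ 0.567 -0.25   0.033]
top red [ 12.1 113.5] [5, 110, 14, 8, 48] [0.795 0.869 0.015]
top red [ 92.8 128.9] [79, 117, 27, 25, 215] [0.76  0.653 0.008]
top red [372.  227.6] [369, 225, 7, 6, 30] [ 0.499 -0.084  0.127]
top red [371.5 262. ] [369, 260, 6, 5, 26] [ 0.422 -0.092  0.033]
top yel [338.8 224.8] [336, 222, 7, 6, 28] [ 0.515 -0.009  0.033]
top blue [394.7 223.8] [351, 182, 79, 82, 1870] [ 0.52  -0.147  0.045]
top blue [385.7 256.6] [382, 252, 10, 10, 36] [ 0.437 -0.125  0.045]
top [ 0.53643907 -0.12404318  0.02947261] 6811
2.4242424242424243
```

```bash
ls pics
```

```text
scene0.npz
scene0.png
scenec.png
top0.npz
top0.png
topc.png
```

View pics/scenec.png

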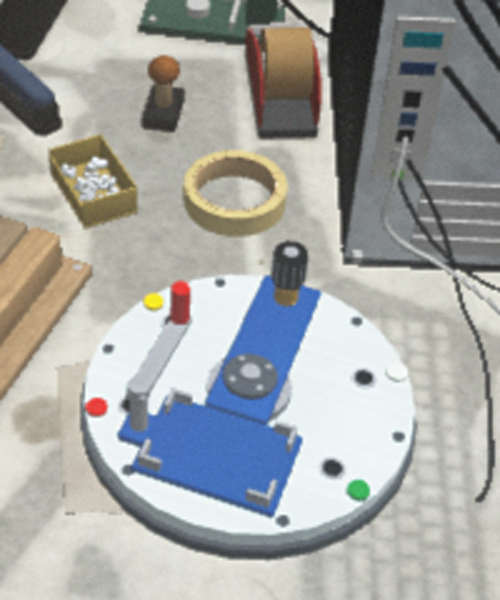

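View pics/topc.png

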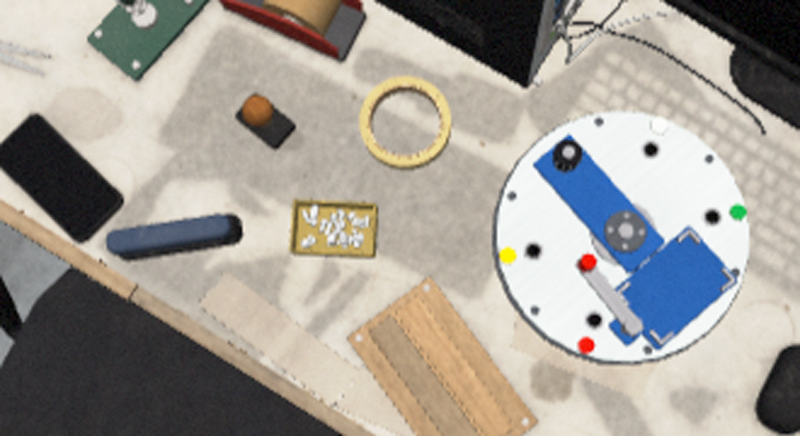

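Run:
```python
from h import *
f=np.load("pics/top0.npz");im,d=f["im"],f["d"];P=cloud("top",d)
fs=np.load("pics/scene0.npz");ims,ds=fs["im"],fs["d"];Ps=cloud("scene",ds)
G=w("top",[434.1,206.8],.035)[0];Y=w("top",[338.8,224.8],.035)[0];R=w("top",[371.5,262],.035)[0]
Gs=w("scene",[393.1,305.4],.035)[0];Ys=w("scene",[310.9,230.1],.035)[0]
print("G",G,Gs,"Y",Y,Ys,"c",(G+Y)/2,(Gs+Ys)/2,np.linalg.norm(G-Y),np.linalg.norm(Gs-Ys))
print("R",R)
a=G-Y;print("ang green",np.degrees(np.arctan2(a[1],a[0])));a=Gs-Ys;print(np.degrees(np.arctan2(a[1],a[0])))
# head angle from blue in both
for n,I,PP in(("top",im,P),("scene",ims,Ps)):
    hsv=cv2.cvtColor(I,cv2.COLOR_RGB2HSV);mk=cv2.inRange(hsv,(105,150,90),(118,255,255))
    # knob: dark points with z>0.09 near plate
    k=(PP[...,2]>.09)&(PP[...,2]<.112)&(np.hypot(PP[...,0]-.54,PP[...,1]+.13)<.15)&(hsv[...,2]<90)
    print(n,"knob",np.nanmean(PP[k],0),k.sum())
    b=(hsv[...,0]>15)&(hsv[...,0]<32)&(hsv[...,1]>90)
    x,y=(268,215) if n=="top" else (287,182)
    b2=np.zeros_like(b);b2[y-25:y+25,x-25:x+25]=b[y-25:y+25,x-25:x+25]
    b2=cv2.morphologyEx(b2.astype(np.uint8),cv2.MORPH_CLOSE,np.ones((9,9)))
    k2,l,s,c=cv2.connectedComponentsWithStats(b2);i=1+np.argmax(s[1:,4]);
    cn=max(cv2.findContours((l==i).astype(np.uint8),0,2)[0],key=cv2.contourArea)
    rc=cv2.minAreaRect(cn);bx=cv2.boxPoints(rc);print(n,"bin",s[i],rc);
    if n=="top":
        W=w(n,bx,.034);print(W.round(4));print(W.mean(0))
        print([np.linalg.norm(W[j]-W[(j+1)%4]) for j in range(4)])
        for j in range(2):
            e=W[j]-W[j+1];print(np.degrees(np.arctan2(e[1],e[0])))
    bb=(l==i);Z=PP[bb];rim=Z[Z[:,2]>.029];print("rim",rim.min(0),rim.max(0),len(rim))
# obstacle heights near plate in polar
allP=np.r_[P.reshape(-1,3),Ps.reshape(-1,3)]
allP=allP[~np.isnan(allP[:,0])]
dx=allP[:,:2]-[.54,-.13];rr=np.hypot(*dx.T);th=np.degrees(np.arctan2(dx[:,1],dx[:,0]))
m=(allP[:,2]>.06)&(rr<.4)&(rr>.14)
for t in range(-180,180,15):
    s=m&(th>=t)&(th<t+15)
    if s.any(): i=np.argsort(rr[s])[3:4];print(t,allP[s][i].round(3),rr[s][i])
```

```text
G [ 0.56456337 -0.24965441  0.035     ] [ 0.56484849 -0.25126528  0.035     ] Y [ 0.51296335 -0.01054814  0.035     ] [ 0.51325672 -0.01276244  0.035     ] c [ 0.53876336 -0.13010128  0.035     ] [ 0.5390526  -0.13201386  0.035     ] 0.24461064864942553 0.24401908317726975
R [ 0.42216065 -0.09327692  0.035     ]
ang green -77.82211405373432
-77.79411614280363
top knob [ 0.60457596 -0.06710426  0.09866132] 84
top bin [250 203  36  23 769] ((267.5, 214.0), (22.0, 35.0), 90.0)
[[0.5632 0.2158 0.034 ]
 [0.5653 0.1268 0.034 ]
 [0.5092 0.1248 0.034 ]
 [0.507  0.2131 0.034 ]]
[0.53619825 0.17010032 0.034     ]
[np.float64(0.08897172243954306), np.float64(0.05616634584959604), np.float64(0.08832309843003665), np.float64(0.056236764341380766)]
91.38352768347863
2.0759074972976466
rim [0.50934574 0.12819234 0.0291321 ] [0.56461049 0.21577981 0.03888827] 77
scene knob [ 0.60714636 -0.07266407  0.0979906 ] 106
scene bin [270 164  34  37 819] ((287.35955810546875, 181.77529907226562), (37.94792938232422, 25.22795295715332), 57.9946174621582)
rim [0.51137469 0.12523978 0.02902773] [0.56735893 0.2166137  0.03601394] 96
-150 [[ 0.267 -0.4    0.255]] [0.38465184]
-135 [[ 0.33  -0.442  0.265]] [0.37593406]
-120 [[ 0.45  -0.447  0.085]] [0.32902343]
-105 [[ 0.456 -0.447  0.074]] [0.32763628]
-90 [[ 0.615 -0.414  0.096]] [0.29322779]
-75 [[ 0.66  -0.34   0.096]] [0.24197686]
-60 [[ 0.693 -0.287  0.09 ]] [0.21902523]
-45 [[ 0.723 -0.237  0.096]] [0.21173326]
-30 [[ 0.724 -0.235  0.106]] [0.21217369]
-15 [[ 0.757 -0.184  0.097]] [0.22347099]
0 [[ 0.726 -0.084  0.069]] [0.1914521]
15 [[ 0.7   -0.063  0.11 ]] [0.1730658]
30 [[ 0.698 -0.038  0.357]] [0.1824461]
45 [[0.755 0.086 0.122]] [0.30483191]
60 [[0.651 0.237 0.061]] [0.38356742]
75 [[0.641 0.25  0.065]] [0.39310381]
```

```bash
cat >> h.py <<'E'
C=np.array([.539,-.131]);A0=np.radians(42.2)
u=lambda a:np.array([np.cos(a),np.sin(a)])
POCK=C-.075*u(A0);POST=POCK+.064*u(A0+np.pi/2)
BIN=np.array([.5362,.1701])
E
python3 - <<'E'
from h import *
S=[]
for n in("top","scene"):
    S.append(cloud(n,np.load(f"pics/{n}0.npz")["d"]).reshape(-1,3))
A=np.concatenate(S);A=A[~np.isnan(A[:,0])]
for z0 in(.05,.1,.15,.2,.25,.3,.35,.4):
    o=[]
    for y0 in(-.35,-.3,-.25,-.2,-.15,-.1,-.05,0,.05,.1):
        s=A[(A[:,2]>=z0)&(A[:,2]<z0+.05)&(abs(A[:,1]-y0)<.025)&(A[:,0]>.62)]
        o.append(round(float(np.sort(s[:,0])[min(4,len(s)-1)]),2) if len(s) else None)
    print(z0,o)
print(POCK,POST)
for nm,p,yaws in(("bin",[*BIN,.03],(0.03,np.pi+.03)),("pock",[*POCK,.1],(A0,A0+np.pi)),("knob",[*(C+.095*u(A0)),.09],np.radians([0,45,90,135,180,-90,-45])),("knobmid",[*(C+.095*u(A0-1.05)),.104],np.radians([0,45,90,135,180,-90,-45])),("knobend",[*(C+.095*u(A0-2.094)),.09],np.radians([0,45,90,135,180,-90,-45])),
 ("ret0",[*(POST+.075*u(A0)),.12],(A0-np.pi/2,A0+np.pi/2)),("ret1",[*(POST+.075*u(A0-np.pi/2)),.12],(A0-np.pi,A0))):
    for y in yaws:
        s=r.solve_ik(np.array(p),q(y));print(nm,np.degrees(y).round(),None if s is None else np.round(s,2))
E
```

```text
0.05 [0.64, 0.67, 0.7, 0.73, 0.76, 0.72, 0.69, 0.7, 0.72, 0.75]
0.1 [0.64, 0.67, 0.7, 0.73, 0.77, 0.74, 0.69, 0.69, 0.72, 0.75]
0.15 [0.65, 0.68, 0.72, 0.75, 0.78, 0.77, 0.69, 0.69, 0.72, 0.75]
0.2 [0.66, 0.69, 0.72, 0.75, 0.78, 0.75, 0.69, 0.69, 0.72, 0.75]
0.25 [0.66, 0.69, 0.72, 0.75, 0.79, 0.73, 0.69, 0.69, 0.72, 0.75]
0.3 [0.67, 0.7, 0.73, 0.76, 0.79, 0.73, 0.69, 0.69, 0.72, 0.75]
0.35 [0.66, 0.69, 0.72, 0.76, 0.79, 0.76, 0.69, 0.69, 0.72, 0.75]
0.4 [None, None, None, None, None, None, None, None, None, None]
[ 0.48343966 -0.18137904] [ 0.44044954 -0.13396755]
bin 2.0 [ 0.17  0.68  1.66 -0.    0.8   0.14]
bin 182.0 [ 0.17  0.68  1.66 -0.    0.8  -3.  ]
pock 42.0 [-0.51  0.51  1.75 -0.    0.88 -1.24]
pock 222.0 [-0.51  0.51  1.75 -0.    0.88  1.9 ]
knob 0.0 [-0.23  0.67  1.47 -0.    1.01 -0.23]
knob 45.0 [-0.23  0.67  1.47 -0.    1.01 -1.02]
knob 90.0 [-0.23  0.67  1.47 -0.    1.01 -1.81]
knob 135.0 [-0.23  0.67  1.47 -0.    1.01 -2.59]
knob 180.0 [-0.23  0.67  1.47 -0.    1.01  2.91]
knob -90.0 [-0.23  0.67  1.47 -0.    1.01  1.34]
knob -45.0 [-0.23  0.67  1.47 -0.    1.01  0.55
[... 217 characters left out ...]
.0 [-0.37  0.71  1.34 -0.    1.09  2.77]
knobmid -90.0 [-0.37  0.71  1.34 -0.    1.09  1.2 ]
knobmid -45.0 [-0.37  0.71  1.34 -0.    1.09  0.42]
knobend 0.0 [-0.51  0.65  1.5  -0.    0.99 -0.51]
knobend 45.0 [-0.51  0.65  1.5  -0.    0.99 -1.29]
knobend 90.0 [-0.51  0.65  1.5  -0.    0.99 -2.08]
knobend 135.0 [-0.51  0.65  1.5  -0.    0.99 -2.86]
knobend 180.0 [-0.51  0.65  1.5  -0.    0.99  2.63]
knobend -90.0 [-0.51  0.65  1.5  -0.    0.99  1.06]
knobend -45.0 [-0.51  0.65  1.5  -0.    0.99  0.28]
ret0 -48.0 [-0.32  0.46  1.77 -0.    0.92  0.51]
ret0 132.0 [-0.32  0.46  1.77 -0.    0.92 -2.63]
ret1 -138.0 [-0.51  0.49  1.7  -0.    0.95  1.89]
ret1 42.0 [-0.51  0.49  1.7  -0.    0.95 -1.25]
```

Run:
```python
from h import *
Q=q(.03)
r.reach(np.array([*BIN,.15]),Q)
command_gripper(.074,40)
print(r.move_straight(np.array([*BIN,.029]),speed=.12,max_force=15))
s=r.read_state();print(s["time_s"],s["eef_pos"],s["contact_force"])
im,d=optics.get_image("top");cv2.imwrite("pics/a1.png",cv2.resize(im[150:280,180:360],None,fx=4,fy=4)[:,:,::-1])
im,d=optics.get_image("scene");cv2.imwrite("pics/a2.png",cv2.resize(im[100:250,200:400],None,fx=4,fy=4)[:,:,::-1])
```

```text
False
3.2333 [0.53671469 0.17019596 0.02970777] [ 0.38145863 -0.26302422 -0.66525664]
```

View pics/a2.png

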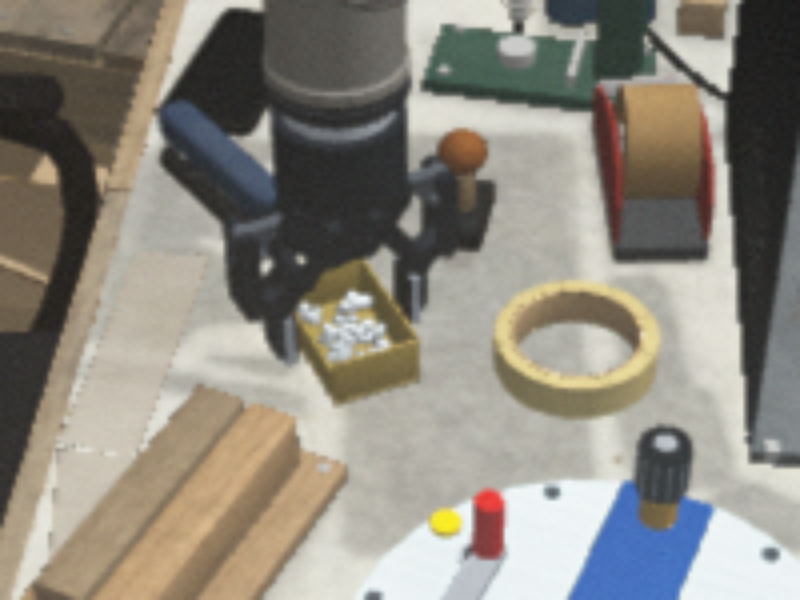

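The fingers straddle the bin (bin about (355,330) in the crop) and are clear of the tape and stamp. Next I grip, lift and carry it.

Run:
```python
from h import *
command_gripper(.04,40)
s=r.read_state();print(s["time_s"],s["eef_pos"],s["grip_width"])
r.move_straight(np.array([*BIN,.22]),speed=.2)
s=r.read_state();print(s["grip_width"],s["contact_force"])
r.reach(np.array([*POCK,.22]),q(A0))
r.move_straight(np.array([*POCK,.12]),speed=.15,max_force=15)
s=r.read_state();print(s["time_s"],s["eef_pos"],s["grip_width"])
im,d=optics.get_image("top");cv2.imwrite("pics/b1.png",cv2.resize(im[150:290,310:460],None,fx=4,fy=4,interpolation=2)[:,:,::-1])
im,d=optics.get_image("scene");cv2.imwrite("pics/b2.png",cv2.resize(im[190:340,250:450],None,fx=4,fy=4,interpolation=2)[:,:,::-1])
np.savez("pics/b2.npz",im=im,d=d)
```

```text
3.6417 [0.53687636 0.17022101 0.03010028] 0.05456521793758379
0.05439570195254189 [ 1.63466958 -0.56680695 -2.84130601]
6.9 [ 0.48409941 -0.1813576   0.12069818] 0.05456061482622448
```

View pics/b2.png

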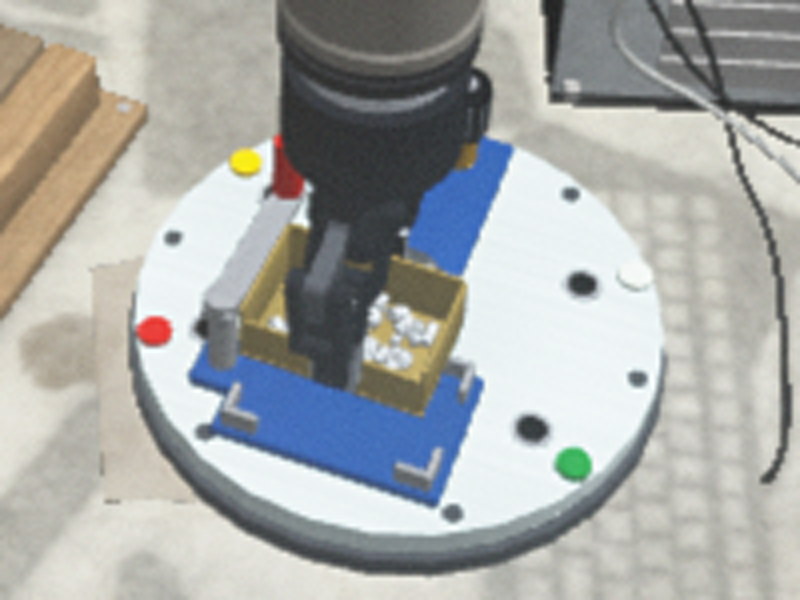

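View pics/b1.png

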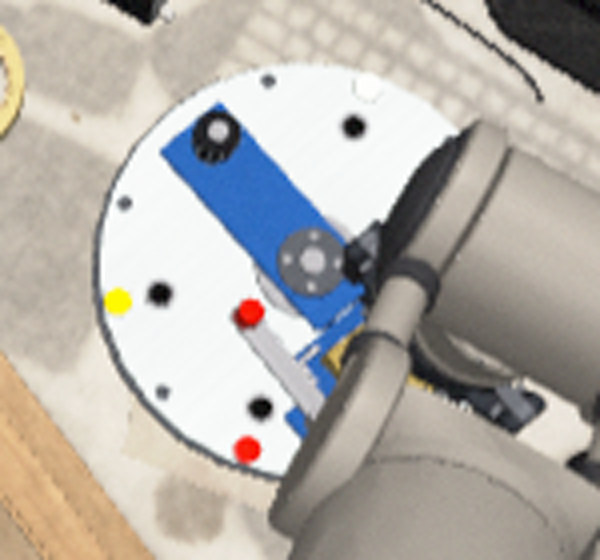

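Run:
```python
from h import *
for nm,p,z in(("BR bottom",(425,415),.0906),("BL bottom",(243,352),.0906),("BR lowrim",(428,383),.1146),("BL lowrim",(243,322),.1146)):
    P=w("scene",[250+(p[0]+.5)/4-.5,190+(p[1]+.5)/4-.5],z)[0][:2]-POCK
    print(nm,P@u(A0),P@u(A0+np.pi/2))
# pocket corners outer feet, check (z=.058 tops)
for p in((225,386),(437,450),(437,483)):
    P=w("scene",[250+(p[0]+.5)/4-.5,190+(p[1]+.5)/4-.5],.058)[0][:2]-POCK
    print(p,P@u(A0),P@u(A0+np.pi/2))
```

```text
BR bottom -0.02623039270345661 -0.04271251763136556
BL bottom -0.023285740650747823 0.044151043944185064
BR lowrim -0.02712356491458349 -0.04262871859697366
BL lowrim -0.025315558171432495 0.043505787728668414
(225, 386) -0.020994317023817148 0.05380404250695689
(437, 450) -0.019032144102083287 -0.0484430660157128
(437, 483) -0.03586937569327827 -0.053708443384390535
```

Run:
```python
from h import *
print(r.move_straight(np.array([*POCK,.074]),speed=.06,max_force=10))
s=r.read_state();print(s["time_s"],s["eef_pos"],s["grip_width"],s["contact_force"])
im,d=optics.get_image("scene");cv2.imwrite("pics/c2.png",cv2.resize(im[190:340,250:450],None,fx=4,fy=4,interpolation=2)[:,:,::-1])
```

```text
True
7.7 [ 0.48329291 -0.18162063  0.0759723 ] 0.054235288795164524 [ 0.15483578 -1.04970023  6.21715976]
```

View pics/c2.png

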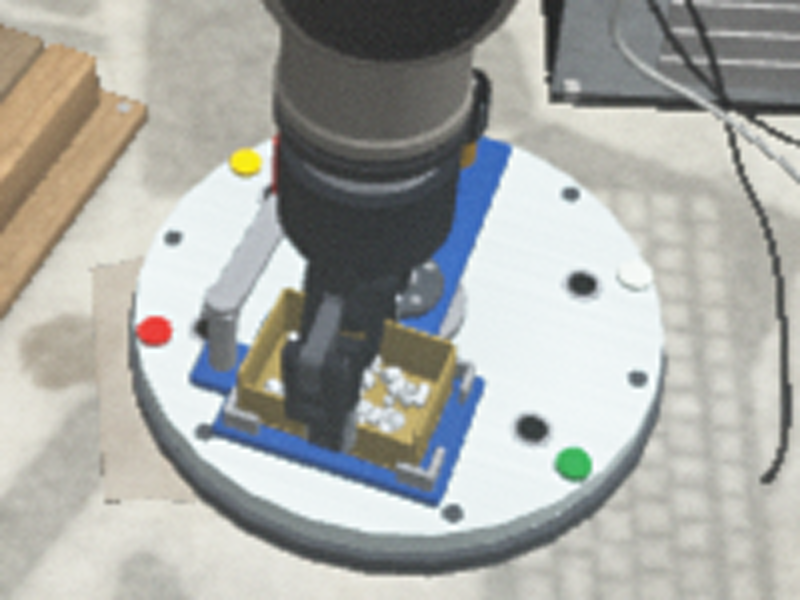

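The bin sits inside all the corners, and the contact height matches the pocket floor. I release it, go up, and move to the retainer knob.

Run:
```python
from h import *
command_gripper(.068)
r.move_straight(np.array([*POCK,.19]),speed=.2)
K=POST+.076*u(np.radians(40.5))
print(K)
r.reach(np.array([*K,.19]),q(np.radians(40.5-90)))
command_gripper(.045)
s=r.read_state();print(s["time_s"],s["eef_pos"])
for n in("top","scene"):
    im,d=optics.get_image(n);cv2.imwrite(f"pics/d{n}.png",cv2.resize(im[190:340,250:450] if n=="scene" else im[150:290,310:460],None,fx=4,fy=4,interpolation=2)[:,:,::-1])
```

```text
[ 0.49824039 -0.0846095 ]
10.6917 [ 0.49825131 -0.08473089  0.19003073]
```

View pics/dscene.png

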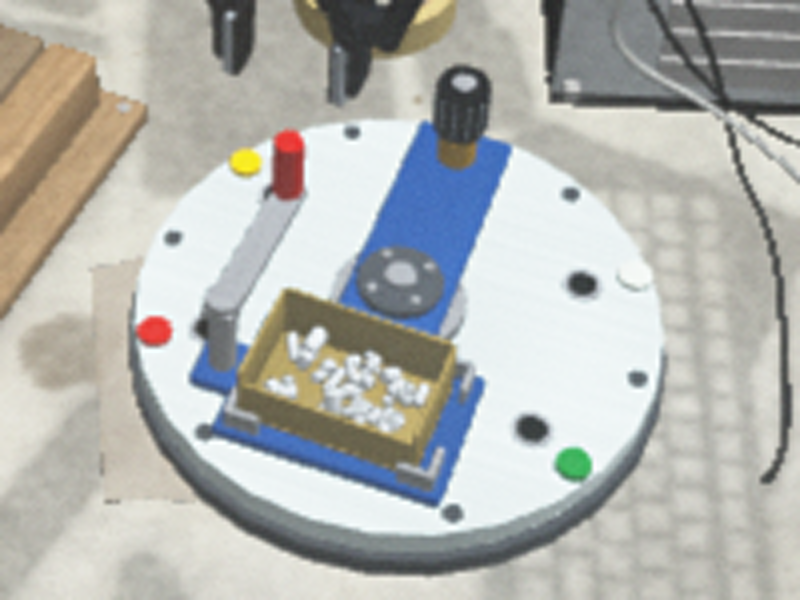

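View pics/dtop.png

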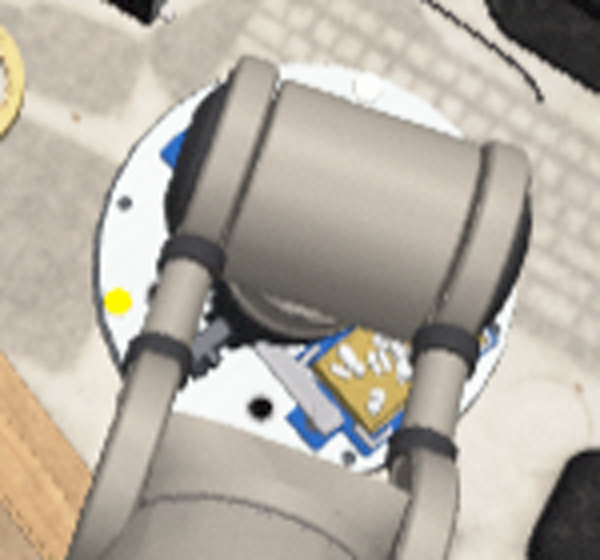

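The bin is flat in its pocket. The red knob is at crop (288,140) and the arm is still open. Next I measure the knob and sweep the arm over.

Run:
```python
from h import *
print(w("scene",[250+288.5/4-.5,190+139/4-.5],.127), w("top",[372,227.6],.127))
a0=np.radians(40.5)
r.move_straight(np.array([*(POST+.076*u(a0)),.121]),speed=.1,max_force=10)
command_gripper(.024,20)
s=r.read_state();print(s["time_s"],s["eef_pos"],s["grip_width"],s["contact_force"])
for a in np.linspace(a0,A0-np.pi/2,10)[1:]:
    st=r.move_straight(np.array([*(POST+.076*u(a)),.121]),q(a-np.pi/2),speed=.12,max_force=20)
    s=r.read_state();print(np.degrees(a).round(),st,s["time_s"],s["contact_force"].round(1))
    if st: break
```

```text
[[ 0.49914095 -0.08553114  0.127     ]] [[ 0.49725339 -0.08438583  0.127     ]]
11.9667 [ 0.49839646 -0.08465645  0.12138746] 0.024160335075408837 [-0.65223179  0.22090065 -0.02085536]
31.0 False 12.2917 [-0.5 -0.6 -0.4]
21.0 False 12.6167 [-0.6 -0.1  0.8]
11.0 False 12.9417 [-0.4  0.   0.2]
1.0 False 13.2667 [-0.3  0.1 -0.2]
-9.0 False 13.5917 [-0.2 -0.1  0.1]
-18.0 False 13.9167 [-0.2 -0.1  0.3]
-28.0 False 14.2417 [-0.   0.7  1.1]
-38.0 False 14.5667 [-0.5 -0.9 -0. ]
-48.0 False 14.8917 [ 0.8 -0.7 -0.4]
```

Run:
```python
from h import *
a=A0-np.pi/2
p=POST+.076*u(a)+.008*u(a-np.pi/2)
print(r.move_straight(np.array([*p,.121]),speed=.04,max_force=6))
s=r.read_state();print(s["eef_pos"],s["contact_force"])
# back off slightly to centre, open, rise
e=s["eef_pos"][:2]-.003*u(a-np.pi/2)
r.move_straight(np.array([*e,.121]),speed=.05)
command_gripper(.035)
r.move_straight(np.array([*e,.19]),speed=.2)
K=C+.095*u(A0)
r.reach(np.array([*K,.19]),q(-np.pi/2))
command_gripper(.05)
s=r.read_state();print(s["time_s"],s["eef_pos"])
for n in("top","scene"):
    im,d=optics.get_image(n);cv2.imwrite(f"pics/e{n}.png",cv2.resize(im[190:340,250:450] if n=="scene" else im[150:290,310:460],None,fx=4,fy=4,interpolation=2)[:,:,::-1])
```

```text
True
[ 0.48887036 -0.19247237  0.12101932] [3.59987231 3.92678953 2.1953979 ]
17.1417 [ 0.60896042 -0.06825593  0.19019839]
```

View pics/escene.png

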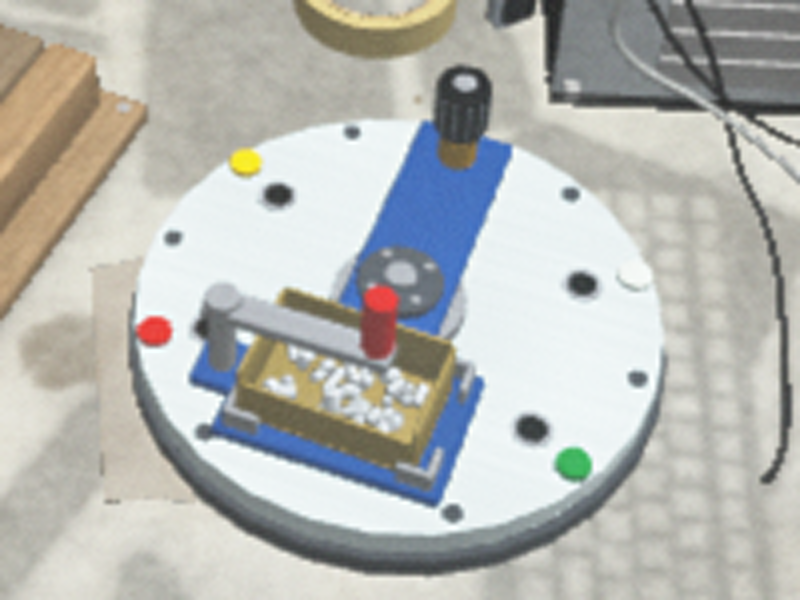

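View pics/etop.png

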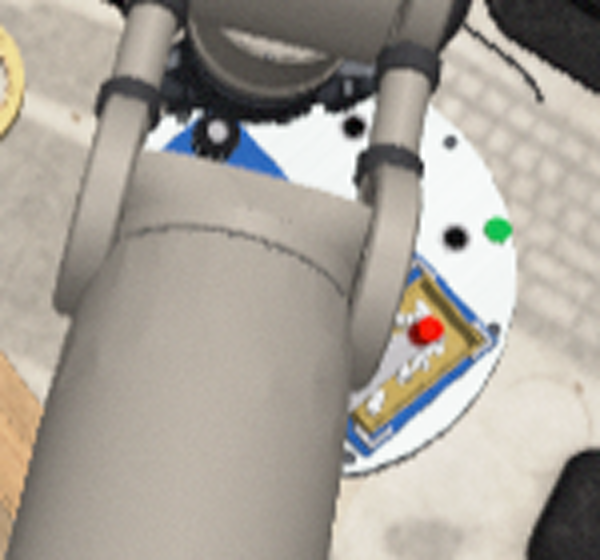

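Run:
```python
from h import *
s=lambda p,z:w("scene",[250+(p[0]+.5)/4-.5,190+(p[1]+.5)/4-.5],z)[0]
t=lambda p,z:w("top",[310+(p[0]+.5)/4-.5,150+(p[1]+.5)/4-.5],z)[0]
for P in(s((381,296),.127),t((428,329),.127)):
    v=P[:2]-POST;print("ret",P,np.hypot(*v),A0-np.arctan2(v[1],v[0]))
print("knob",s((464,80),.1),t((217,132),.1),C+.095*u(A0))
```

```text
ret [ 0.4917667  -0.18887341  0.127     ] 0.07515387574640313 1.555698794859075
ret [ 0.48988883 -0.18729072  0.127     ] 0.07271591438923605 1.5597038978863402
knob [ 0.61106528 -0.06531421  0.1       ] [ 0.60880429 -0.06680116  0.1       ] [ 0.60937644 -0.06718654]
```

Run:
```python
from h import *
K=C+.095*u(A0)
print(r.move_straight(np.array([*K,.091]),q(-np.pi/2),speed=.12,max_force=10))
command_gripper(.015,50)
s=r.read_state();print(s["time_s"],s["eef_pos"],s["grip_width"],s["contact_force"])
z0=s["eef_pos"][2]
print(r.move_straight(np.array([*s["eef_pos"][:2],z0+.0145]),speed=.03,max_force=25))
s=r.read_state();print(s["time_s"],s["eef_pos"],s["grip_width"],s["contact_force"])
im,d=optics.get_image("scene");cv2.imwrite("pics/f.png",cv2.resize(im[150:340,250:450],None,fx=3,fy=3,interpolation=2)[:,:,::-1])
```

```text
False
18.55 [ 0.61029832 -0.06714654  0.09219735] 0.02685434274395694 [1.49295257 2.02040717 6.01596804]
False
19.225 [ 0.60988519 -0.06687637  0.10601918] 0.02663698115026085 [ 3.07479964  3.31284213 -8.2120781 ]
```

View pics/f.png

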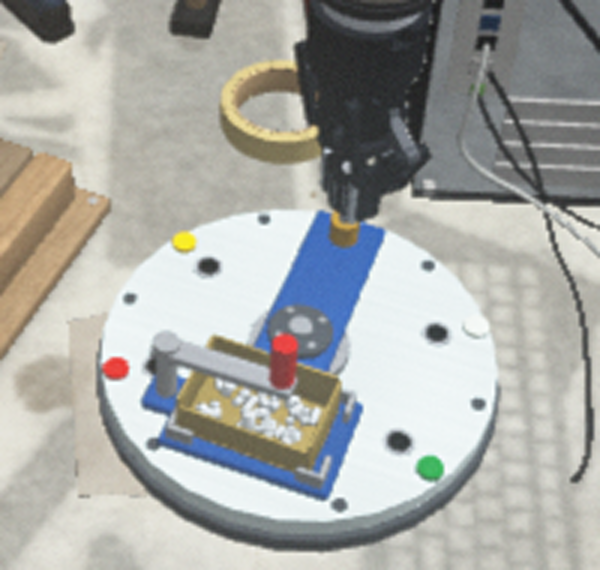

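Run:
```python
from h import *
for k in range(1,13):
    a=A0-np.radians(10*k)
    st=r.move_straight(np.array([*(C+.095*u(a)),.1067]),q(-np.pi/2),speed=.06,max_force=25)
    s=r.read_state();print(k,st,s["time_s"],s["eef_pos"].round(4),s["contact_force"].round(1))
    if st or k==12: break
im,d=optics.get_image("scene");cv2.imwrite("pics/g.png",cv2.resize(im[150:340,250:450],None,fx=3,fy=3,interpolation=2)[:,:,::-1])
```

```text
1 False 19.6917 [ 0.6201 -0.081   0.1066] [ 4.7  2.3 -8.3]
2 False 20.1167 [ 0.6273 -0.0955  0.1066] [ 5.2  1.7 -8.8]
3 False 20.5417 [ 0.6319 -0.1112  0.1066] [ 3.9 -0.1 -7.8]
4 False 20.9667 [ 0.6338 -0.1274  0.1067] [ 4.9 -0.1 -8. ]
5 False 21.3917 [ 0.6328 -0.1441  0.1066] [ 3.3 -0.5 -9.1]
6 False 21.8167 [ 0.629  -0.1604  0.1065] [ 1.5 -1.  -8.6]
7 False 22.2417 [ 0.6223 -0.1758  0.1065] [-0.2 -0.5 -8.8]
8 False 22.6667 [ 0.6133 -0.1895  0.1065] [-2.6  1.5 -8.3]
9 False 23.0917 [ 0.602  -0.2014  0.1065] [-3.3  2.8 -8. ]
10 False 23.5167 [ 0.5889 -0.2112  0.1065] [-3.4  4.7 -8.4]
11 False 23.9417 [ 0.5743 -0.2185  0.1066] [-2.4  4.8 -7.5]
12 False 24.3667 [ 0.5587 -0.2232  0.1067] [-2.   6.1 -9.1]
```

View pics/g.png

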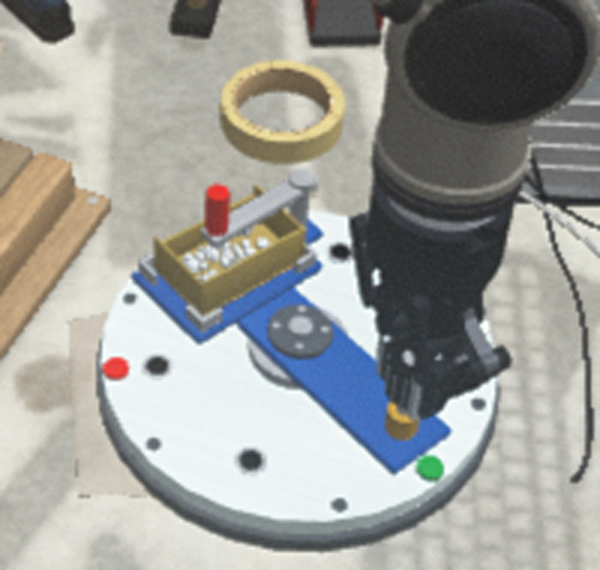

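Run:
```python
from h import *
K=C+.095*u(A0-np.radians(120))
for z in(.102,.098,.0955,.0925):
    st=r.move_straight(np.array([*K,z]),q(-np.pi/2),speed=.03,max_force=20)
    s=r.read_state();print(st,s["time_s"],s["eef_pos"].round(4),s["contact_force"].round(1))
```

```text
False 24.725 [ 0.5591 -0.2231  0.102 ] [-0.6  6.3 -8. ]
False 25.0083 [ 0.5592 -0.2231  0.0982] [-1.6  6.6 -7. ]
False 25.2583 [ 0.5593 -0.2231  0.0958] [-1.4  5.8 -6.5]
False 25.5083 [ 0.5594 -0.2231  0.093 ] [-1.9  6.6 -6. ]
```

Run:
```python
from h import *
K=C+.095*u(A0-np.radians(120))
command_gripper(.05)
r.hold(.3)
r.move_straight(np.array([*K,.20]),speed=.15)
r.move_straight(np.array([.42,-.05,.3]),speed=.2)
r.reach(np.array([.3,.3,.3]),q(0))
s=r.read_state();print(s["time_s"],s["eef_pos"],s["contact_force"])
for n in("top","scene"):
    im,d=optics.get_image(n);np.savez(f"pics/h{n}.npz",im=im,d=d);cv2.imwrite(f"pics/h{n}.png",cv2.resize(im[150:340,250:450] if n=="scene" else im[130:290,160:460],None,fx=3 if n=="scene" else 2.6,fy=3 if n=="scene" else 2.6,interpolation=2)[:,:,::-1])
```

```text
29.775 [0.30064593 0.29950125 0.29986265] [ 0.10332694  0.31711514 -0.06057386]
```

View pics/hscene.png

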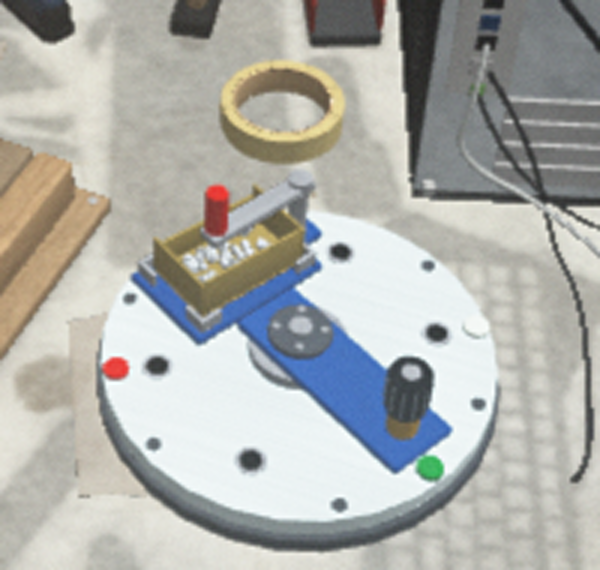

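View pics/htop.png

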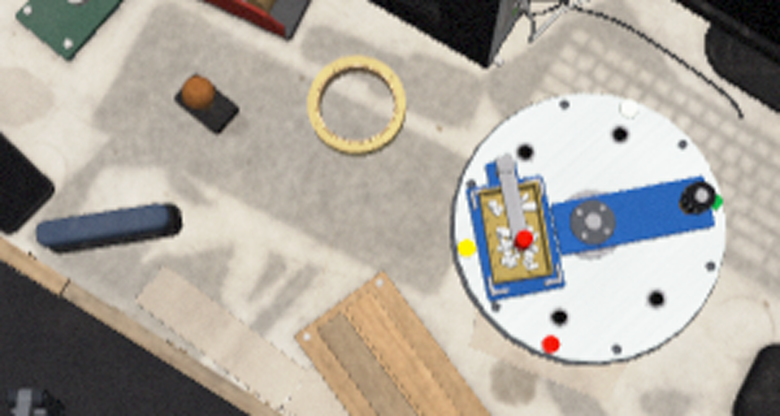

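Run:
```python
from h import *
A=A0-np.radians(120)
s=lambda p:np.array([250+(p[0]+.5)/3-.5,150+(p[1]+.5)/3-.5])
t=lambda p:np.array([160+(p[0]+.5)/2.6-.5,130+(p[1]+.5)/2.6-.5])
print("knob top",tri(s((411,371)),t((704,195))),C+.095*u(A))
for n,x in(("scene",C),("top",C)):
  for tag,ang in(("0",A0),("h",A)):
    P=cloud(n,np.load(f"pics/{n}0.npz" if tag=="0" else f"pics/h{n}.npz")["d"]);k=C+.095*u(ang)
    m=(np.hypot(P[...,0]-k[0],P[...,1]-k[1])<.013)&(P[...,2]>.08)
    print(n,tag,"knob z p80",np.nanpercentile(P[m][:,2],[50,80,90]),m.sum())
pk=C-.075*u(A);po=pk+.064*u(A+np.pi/2)
for P in(w("scene",s((217,192)),.127)[0],w("top",t((524,239)),.127)[0]):
    v=P[:2]-po;print("ret",A-np.arctan2(v[1],v[0]))
```

```text
knob top [ 0.558341   -0.22516726  0.10366748] [ 0.55907586 -0.22385451]
scene 0 knob z p80 [0.09979442 0.10084503 0.10147957] 106
scene h knob z p80 [0.0998772  0.101049   0.10137916] 154
top 0 knob z p80 [0.09970883 0.10136777 0.10192763] 88
top h knob z p80 [0.0999689  0.10190759 0.10274186] 85
ret 1.5625279668156336
ret 1.5844485001862698
```

Knob height is the same as at the start (home), the retainer is at about 1.57 rad, and the bin is seated. I hand the job in.

Run:
```python
from h import *
r.finish_job();print(r.read_state()["time_s"])
```

```text
the job is handed in; nothing more can be done
the job is handed in; nothing more can be done
```

The job is done and handed in at about 30 s of the 61 s allowed. The yellow bin is in the pocket, the retaining arm is closed over it, and the index plunger is down in the hole beside the green marker, 120° clockwise from the start.

Last checks, all from the final pictures:
- **Plunger:** the depth pictures put the knob top at about 0.100 m, the same as when it was home at the start. It stands within about 2 mm of the computed hole position. One rougher check by triangulating hand-picked pixels gave 0.1037 m for the knob top. I put that down to pixel-picking error, because the depth readings agreed with the start and the spring still pulled on the hand while I lowered the knob.
- **Retaining arm:** its angle measured 1.56 rad in one view and 1.58 rad in the other, against the 1.571 stop.
- **Bin:** it looks flat and inside all four corners in the final pictures, and the gripper met the pocket floor at the expected height when it was set down.
- **Other objects:** by eye, the stapler, masking tape and rubber stamp are where they started; I did not measure their shifts. The robot was well clear of everything.

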